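# Swap the finial and the urn on the carver's carrying board

## Robot

A 7-joint arm with a two-finger parallel gripper is mounted at the origin on the work surface. World frame = base frame: x ahead of the robot, y to its left, z up, the work surface at z = 0. Lengths are in mm, angles in rad, forces in N, time in s.
With the tool pointing down it reaches from about 425 to 1025 mm from the base axis. Payload 9.4 kg.
Tool frame: the origin (TCP) lies at the very end of the fingers, on their centre line; the grasp point (between the pads) lies 19 mm behind it; z points along the fingers, y is the line along which they close (so a half turn about z gives the same grasp; the last joint's range is limited). The gripper opens to 93 mm and grips with 3 to 60 N. Pads are 15 mm wide; open, the fingers measure 128 mm over their backs; the gripper's body (75 mm by 188 mm) begins 65 mm behind the grasp point.
Start: joints at [-1.184, 0.599, -0.003, 1.599, 0.002, 0.943, -0.08], TCP at [324.333, 648.408, 218.618] pointing down, gripper open.
Joint ranges: [-2.57, 2.57], [-0.35, 1.97], [-1.29, 1.29], [0.11, 2.56], [-1.05, 4.19], [0.11, 1.86], [-2.63, 2.63]. Speed limits (rad/s): [2.22, 2.22, 3.01, 3.01, 3.14, 3.14, 3.14].

## Interface

Orientations are given as [roll, pitch, yaw] about the fixed x, y, z axes, in that order (R = Rz(yaw) Ry(pitch) Rx(roll)).
In Python, from bench import env, vision, workorder gives the robot as it stands.
- The arm moves only by the tool servo_tool, never from a script. Its arguments are lists of equal length, an entry for each row: "grip": the finger opening in cm, from 0 to 9.3; "dp": the shift along the tool's x, y, z in cm, a list of three; "turn": the turn about the tool's z in degrees. A call has 1 to 10 rows; each row shifts and turns the commanded pose from where the row before left it, along the tool's axes as they then stand; what a row does not reach is not made up. A row lasts 1/12 s, in which the tool goes at most 41.7 mm and 7.16 degrees, less where a joint would pass 70% of its speed; a pose out of reach is approached as far as the arm can. A call with a gripper value outside its range is refused whole. The fingers move at their own pace and stop on an object; "force" is the grip in N (left out, the last holds). Time passes only in rows, so rows that do not move let the fingers close. It gives the time, the measured TCP pose, the force, the opening and the grip force at its end, in the units of the state.
- env.observe(): the state, without advancing time (a new reading comes with each control period).
- vision.camera(name): name is "scene" or "top" or "wrist"; returns (picture, depth): 384x512x3 uint8, red, green, blue; 384x512 float32, mm along the optical axis (not along the pixel's ray), 0 where there is no reading.
- vision.camera_model(name): a dict with "intrinsics" (3x3 intrinsics, pixels), "camera_from_world" (4x4, takes a point from world to camera coordinates). Camera axes: x right, y down, z forward; pixel columns grow to the right and rows downward; lengths in mm; the calibration is good to about 2 mm. A picture is of the moment at which its call begins: read the wrist's pose just before it. camera_model takes no time and is no camera call; for the wrist camera it gives the pose at the moment of the call.
- workorder.job_done(): hands the job in; it is judged then, once.
The state is a dict: "t": time; "qpos": joint angles; "dq": joint speeds; "tau": joint torques, N m; "tool_pos": TCP position; "tcp_rot": TCP orientation; "wrist_force": force on the tool from outside, world axes, zero at the start; "ft_torque": the same for the moment, N m; "width": finger opening in mm; "grip_force": force on a finger pad.
Only numpy, scipy, OpenCV 4.12 (cv2) and the standard library are available. Lean on these libraries where they do the work, as an engineer would, in place of code of your own. Each camera call takes 0.05 s, during which the arm holds its last target. There are 200 camera calls.

## Task

Make the two turned wooden pieces on the carrying board, the tall finial and the squat urn, change places: turn the dark wooden keeper between them clear of their feet, then swap them so that each ends up standing upright in the middle of the cork disc that the other one had (the bare plywood offcut beside the board is free for parking one meanwhile). When both stand there, turn the keeper back across the board so that its arms lie over both feet again. Set the pieces down gently, without dropping or tipping them, and leave the other things on the bench where they are.

Things in the scene. Friction and masses are not known exactly. Their poses are not given: they have to be found in the camera images.
- finial: Tall slim turned finial, 172 mm high. Pale wood, round about z; origin at the centre of its underside. Foot: flange 84 mm across, 12 mm thick; above it a stem 26 mm across to 34 mm. Belly 54 mm across at 82 mm; best gripped by its round head, a cylinder 40 mm across from 134 to 162 mm above the underside (neck 24 mm across below it). About 0.26 kg.
- urn: Squat turned urn, 130 mm high. Pale wood, round about z; origin at the centre of its underside. Foot: flange 84 mm across, 12 mm thick; above it a stem 26 mm across to 34 mm. Belly 74 mm across at 68 mm; best gripped by its knob, a cylinder 34 mm across from 99 to 123 mm above the underside (neck 22 mm across at 88 to 94 mm, shoulder 56 mm across at 84 mm). About 0.32 kg.
- board: Fixed pale wooden carrying board, 200 mm (its x) by 370 mm (its y) and 18 mm thick, lying on the bench; origin at the centre of its underside. Two cork discs, 86 mm across and 2 mm thick, lie on it 120 mm either side of the middle along its y. At the start one piece stands on each disc.
- disc_left (a point): Centre of the top face of the cork disc on the board's +y side, 20 mm above the bench: the piece's underside rests at this height.
- disc_right (a point): Centre of the top face of the cork disc on the board's -y side, 20 mm above the bench.
- keeper (a joint): Angle of the dark wooden keeper (turn-button) that swivels about a vertical pin in the middle of the board: 0 = arms along the board's y, over both feet (locked; starts below 0.12); grows anticlockwise from above to a stop at 1.5, arms along the board's x. Over 1.0 the feet are free. Stays where left (friction 0.12 N m).
- keeper_grip (a point): Where to pinch the keeper's grip: on its pin axis, 70 mm above the bench; turns with it, y along the arms, z up. The grip is an upright block 56 mm along the arms, 22 mm thick across them, top 85 mm above the bench. The arms below: a bar 190 mm long, 26 mm wide, 36 to 45 mm above the bench; feet on the discs reach 32 mm.
- offcut: Fixed bare plywood offcut, 130 by 130 mm and 18 mm thick, flat on the bench; origin at the centre of its underside. Empty parking place.
- gouge_a: Bystander: carving gouge lying in front of the board, 210 mm long (its x), 22 mm high; pale handle to -x, steel blade to +x; origin under the middle.
- gouge_b: Bystander: a second such gouge, lying in front of the offcut.
- block: Bystander: pale wooden block 70 x 110 x 45 mm behind the board; origin at the centre of its underside.
- pawn: Bystander: small turned pawn 40 mm across, 76 mm high, behind the board; origin at the centre of its underside.
- mallet: Bystander: dark carver's mallet standing on its head, 84 mm across, 200 mm high, left of the board; origin at the centre of its underside.
- bun: Bystander: rough-carved round pot blank, 80 mm across, 74 mm high, behind the offcut; origin at the centre of its underside.
- tape: Bystander: round tape measure lying flat, 66 mm across, 26 mm high, right of the offcut; origin at the centre of its underside.
Mind the look-alikes: they are no part of the job. What is shaped like the finial but blue or purple is not meant.

How it is judged (in metres and radians):
On the way, in this order (a step that is already met when the one before it is completed fails the run):
1. the keeper is turned clear of both feet (value of joint keeper above 1 rad), for 0.2 s.
2. with the keeper still clear, each piece stands released and upright on the disc that the other one had (distance of each of finial, urn from where it was at the start of the episode above 0.2 m and (horizontal distance between finial and disc_left below 0.012 m or horizontal distance between finial and disc_right below 0.012 m) and angle between each of finial, urn's own z axis and vertical below 0.08 rad and height (world z) of finial between 0.014 and 0.026 m and linear speed of each of finial, urn below 0.03 m/s and contact force between the fingers and finial below 0.3 N and (horizontal distance between urn and disc_left below 0.012 m or horizontal distance between urn and disc_right below 0.012 m) and height (world z) of urn between 0.014 and 0.026 m and contact force between the fingers and urn below 0.3 N and value of joint keeper above 0.6 rad), for 0.2 s.
3. the keeper is turned back over both feet (value of joint keeper below 0.2 rad), for 0.2 s.
At the end, for the whole second after the job is handed in: The finial and the urn each stand at rest, upright within 0.08 rad and released, within 12 mm of the centre of the cork disc that the other one had at the start, and the keeper is back over both feet, below 0.2 rad (distance of each of finial, urn from where it was at the start of the episode above 0.2 m and (horizontal distance between finial and disc_left below 0.012 m or horizontal distance between finial and disc_right below 0.012 m) and angle between each of finial, urn's own z axis and vertical below 0.08 rad and height (world z) of finial between 0.014 and 0.026 m and linear speed of each of finial, urn below 0.03 m/s and contact force between the fingers and finial below 0.3 N and (horizontal distance between urn and disc_left below 0.012 m or horizontal distance between urn and disc_right below 0.012 m) and height (world z) of urn between 0.014 and 0.026 m and contact force between the fingers and urn below 0.3 N and value of joint keeper below 0.2 rad and velocity of joint keeper below 0.05 rad/s); the robot touches nothing.
It fails at once if a piece is tipped beyond 0.5 rad (angle between any of finial, urn's own z axis and vertical above 0.5 rad).
It fails at once if a piece is let go too high and drops (falls at over 0.5 m/s out of the fingers) ((height (world z) of finial below 0.034 m and linear speed of finial above 0.5 m/s and contact force between the fingers and finial below 0.3 N) or (height (world z) of urn below 0.034 m and linear speed of urn above 0.5 m/s and contact force between the fingers and urn below 0.3 N)).
It fails at once if a bystander is moved more than 20 mm (distance of any of gouge_a, gouge_b, block, pawn, mallet, bun, tape from where it was at the start of the episode above 0.02 m).
It also fails if it takes over 72 s, if anything falls off the work surface, if the arm or the gripper's body presses on something with over 40 N, if the wrist force passes 120 N, or if a joint passes its speed limit or range.

## Working session

There is one attempt and no reset: what is moved stays moved. The work goes in short steps, Python scripts to look and compute and a tool call to move; the robot and the scene stay as the last step left them, time stands still between calls to the robot, and variables do not carry over. Pictures are saved under pics/ and viewed, at most 10 in all, crops included, and the job is handed in when it is done.

Besides the shell and the picture viewer there is one more tool, called after ">>>" as name(argument=value, ...) on one line, values as JSON. servo_tool: Moves the arm, as the interface text tells. Its arguments: {"type":"object","properties":{"grip":{"type":"array","items":{"type":"number"}},"dp":{"type":"array","items":{"type":"array","items":{"type":"number"}}},"turn":{"type":"array","items":{"type":"number"}},"force":{"type":"number"}},"required":["grip","dp","turn"]}

```bash
mkdir -p pics
cat > h.py <<'E'
import numpy as np, cv2
from bench import env, vision, workorder
def snap(n,f=None):
    p,d=vision.camera(n); m=vision.camera_model(n)
    if f: cv2.imwrite(f'pics/{f}.png',p[...,::-1])
    return p,d,np.array(m['intrinsics']),np.array(m['camera_from_world'])
def cloud(d,K,T):
    v,u=np.mgrid[:d.shape[0],:d.shape[1]]
    c=np.stack([(u-K[0,2])/K[0,0]*d,(v-K[1,2])/K[1,1]*d,d],-1)
    return (c-T[:3,3])@T[:3,:3]
def ray(u,v,K,T,z):
    o=-T[:3,:3].T@T[:3,3]; r=T[:3,:3].T@np.linalg.solve(K,[u,v,1.]); return o+r*(z-o[2])/r[2]
E
python3 - <<'E'
from h import *
s=env.observe(); print({k:np.round(v,3) for k,v in s.items()})
for n in('scene','top'):
    p,d,K,T=snap(n,n); np.savez(n,p=p,d=d,K=K,T=T); print(n,np.round(K,1).tolist(),np.round(-T[:3,:3].T@T[:3,3]), (d>0).mean())
a=cv2.imread('pics/scene.png');b=cv2.imread('pics/top.png')
cv2.imwrite('pics/both.png',cv2.resize(np.hstack([a,b]),(800,300)))
E
```

```text
{'t': np.float64(0.0), 'qpos': array([-1.184,  0.6  , -0.003,  1.6  ,  0.002,  0.943, -0.08 ]), 'dq': array([-0.001, -0.002,  0.002,  0.   ,  0.003,  0.   , -0.001]), 'tau': array([-1.0000e-03, -7.6504e+01,  1.4970e+00, -2.5235e+01, -5.2000e-02,
        1.7000e-02,  0.0000e+00]), 'tool_pos': array([324.123, 648.   , 217.796]), 'tcp_rot': array([-3.14 ,  0.   ,  2.678]), 'wrist_force': array([-0.131,  0.461, -0.755]), 'ft_torque': array([0.037, 0.008, 0.038]), 'grip_force': np.float64(0.0), 'width': np.float64(92.865)}
scene [[443.6, 0.0, 257.3], [0.0, 443.6, 189.9], [0.0, 0.0, 1.0]] [1396. -647.  820.] 0.9957834879557291
top [[441.2, 0.0, 251.7], [0.0, 441.2, 191.8], [0.0, 0.0, 1.0]] [ 350.   30. 1402.] 0.9961293538411459
```

View pics/top.png

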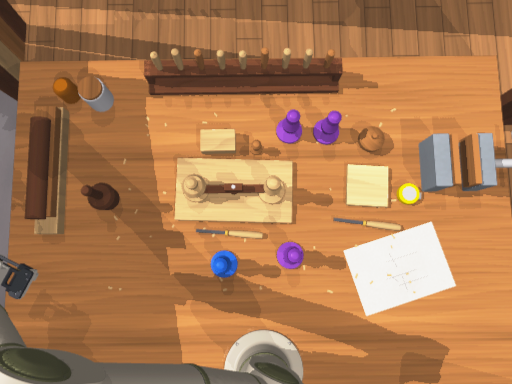

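View pics/scene.png

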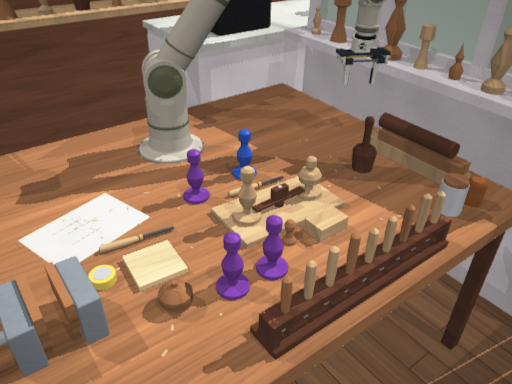

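Top view: the urn is at (195,187), the finial at (272,187), the keeper grip at (234,187) and the offcut at (368,186). Two purple look-alikes and the pawn and block stand behind the board, with a blue and a purple one in front. The scene view agrees.

Run:
```python
from h import *
from scipy.optimize import least_squares
D={n:np.load(n+'.npz') for n in('top','scene')}
C={n:cloud(D[n]['d'],D[n]['K'],D[n]['T']) for n in D}
top=C['top']; P=D['top']['p']
for nm,(u,v) in dict(urn=(195,187),fin=(272,187),grip=(234,187),off=(368,186),board=(235,210)).items():
    print(nm,top[v,u].round(1))
def fit(q,r=None):
    return least_squares(lambda c:np.hypot(*(q[:,:2]-c[:2]).T)-r,[*q[:,:2].mean(0)],loss='soft_l1').x
def near(n,c,R,z0,z1):
    q=C[n].reshape(-1,3); return q[(np.hypot(*(q[:,:2]-c[:2]).T)<R)&(q[:,2]>z0)&(q[:,2]<z1)]
for nm,uv in dict(urn=(195,187),fin=(272,187)).items():
    c=top[uv[1],uv[0]]
    for n in C:
        q=near(n,c,60,50,260); zt=np.percentile(q[:,2],99.5); h=q[q[:,2]>zt-7]; print(nm,n,'ztop',zt.round(1),'capmean',h.mean(0).round(1),len(h))
        r=20 if nm=='fin' else 17
        b=q[(q[:,2]<zt-(11 if nm=='fin' else 8))&(q[:,2]>zt-(36 if nm=='fin' else 28))&(np.hypot(*(q[:,:2]-h[:,:2].mean(0)).T)<32)]
        if len(b)>8: print('  head cyl fit',fit(b,r).round(1),len(b))
        f=near(n,c,55,26,36)
        if len(f)>8: print('  foot mean',f.mean(0).round(1),len(f))
# board & offcut by height band mask
q=top
for nm,(u0,u1,v0,v1) in dict(board=(160,310,145,235),off=(335,400,155,215)).items():
    m=np.zeros(q.shape[:2],np.uint8); s=q[v0:v1,u0:u1,2]; m[v0:v1,u0:u1]=((s>10)&((s<24) if nm=='off' else (s<230)))
    m=cv2.morphologyEx(m,cv2.MORPH_OPEN,np.ones((9,9))if nm=='board' else np.ones((3,3)))
    cs=max(cv2.findContours(m,0,1)[0],key=cv2.contourArea)
    r=cv2.minAreaRect(cs); K,T=D['top']['K'],D['top']['T']
    w=np.array([ray(*p,K,T,18) for p in cv2.boxPoints(r)]); print(nm,w.mean(0).round(1),w[:,:2].round(0).tolist(),'z',np.median(s[(s>10)&(s<26)]))
# keeper grip: height 78..95 pts
g=near('top',top[187,234],45,76,92); r=cv2.minAreaRect(g[:,:2].astype(np.float32)); print('grip top',r,len(g),np.median(g[:,2]))
g=near('scene',top[187,234],45,60,92); print('scene grip',cv2.minAreaRect(g[:,:2].astype(np.float32)),g[:,2].max(),len(g))
a=near('top',top[187,234],110,38,49); print('arms',a.mean(0).round(1),len(a)); 
vx,vy,_,_=cv2.fitLine(a[:,:2].astype(np.float32),cv2.DIST_HUBER,0,.01,.01).ravel(); print('arm dir deg from y',np.degrees(np.arctan2(-vx,vy)))
cv2.imwrite('pics/zoom.png',cv2.resize(P[140:240,165:305,::-1],(784,560),interpolation=cv2.INTER_CUBIC))
```

```text
urn [543.1 194.2 134.8]
fin [532.2 -27.1 185.7]
grip [548.3  82.7  89.3]
off [ 556.  -339.2   19. ]
board [485.4  82.9  21.9]
urn top ztop 153.6 capmean [554.4 205.5 150. ] 68
  head cyl fit [555.2 206.1] 37
  foot mean [531.8 195.2  32.3] 98
urn scene ztop 151.9 capmean [559.9 199.6 148.4] 39
  head cyl fit [555.2 203.6] 61
  foot mean [571.3 197.1  32.5] 172
fin top ztop 195.3 capmean [546.5 -29.7 190.7] 66
  head cyl fit [547.4 -30.4] 52
  foot mean [532.  -31.8  32.2] 187
fin scene ztop 191.4 capmean [552.3 -35.9 188.5] 63
  head cyl fit [547.1 -32.8] 105
  foot mean [554.7 -42.6  32.9] 239
board [551.4  86.9  18. ] [[459.0, 273.0], [659.0, 270.0], [644.0, -103.0], [444.0, -92.0]] z 18.578948526469585
off [ 559.8 -336.5   18. ] [[498.0, -265.0], [629.0, -276.0], [622.0, -408.0], [491.0, -396.0]] z 18.2157028286406
grip top ((551.4443359375, 86.11894226074219), (54.43256378173828, 21.37763214111328), 89.46497344970703) 136 85.37917847675315
scene grip ((555.3348999023438, 83.527587890625), (58.70367431640625, 24.368032455444336), 85.77631378173828) 89.29996590464692 191
arms [549.9  78.1  44.5] 316
arm dir deg from y -179.64095
```

View pics/zoom.png

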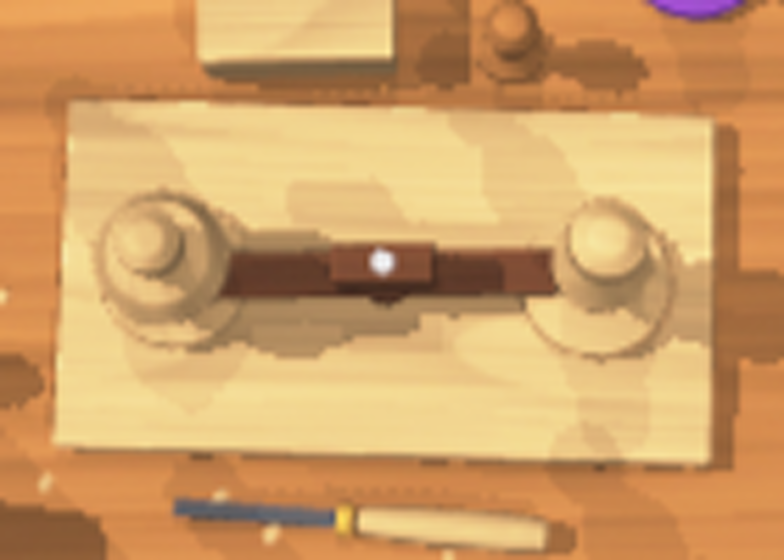

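>>> servo_tool(grip=[0,0,0,0,0,0,0,0,0,0], dp=[[0,0,0],[0,0,0],[0,0,0],[0,0,0],[0,0,0],[0,0,0],[0,0,0],[0,0,0],[0,0,0],[0,0,0]], turn=[7,7,7,7,7,7,7,7,7,0.4], force=20)

```text
t: 0.93
tool_pos: [323.9, 648.3, 218.0]
tcp_rot: [-3.141, 0.001, 1.566]
wrist_force: [-0.3, 0.6, 1.0]
width: 31.0
grip_force: 0.0
```

Run:
```python
from h import *
d=np.load('top.npz'); c=cloud(d['d'],d['K'],d['T'])
for n,(u,v) in dict(blue=(223,263),purF=(290,255),purB=(290,128),purB2=(327,128),mallet=(100,197),pawn=(256,146),tape=(410,194),bun=(371,138)).items(): print(n,c[v,u].round(0))
```

```text
blue [325. 111. 175.]
purF [344. -74. 169.]
purB [725. -89. 103.]
purB2 [ 726. -203.   94.]
mallet [522. 482.  99.]
pawn [678.  14.  73.]
tape [ 527. -467.   28.]
bun [ 702. -346.   57.]
```

>>> servo_tool(grip=[0,0,0,0,0,0,0,0,0,0], dp=[[-3.8,1,0],[-3.8,1,0],[-3.8,1,0],[-3.8,1,0],[-3.8,1,0],[-3.8,1,0],[-3.8,1,0],[-3.8,1,0],[-3.8,1,0],[-3.8,1,0]], turn=[0,0,0,0,0,0,0,0,0,0])

```text
t: 1.77
tool_pos: [424.6, 266.6, 218.7]
tcp_rot: [3.141, 0.0, 1.576]
wrist_force: [0.9, 0.3, 0.2]
width: 0.4
grip_force: 0.0
```

>>> servo_tool(grip=[0,0,0,0,0,0,0,0,0,0], dp=[[-3.7,1.3,0],[-3.7,1.3,0],[-3.7,1.3,0],[-3.7,1.3,0],[-3.7,1.3,0],[-3.5,1.2,0],[0,0,3.5],[0,0,3.5],[0,0,2],[0,0,0]], turn=[0,0,0,0,0,0,0,0,0,0])

```text
t: 2.6
tool_pos: [499.6, 47.9, 125.4]
tcp_rot: [-3.136, 0.001, 1.574]
wrist_force: [-0.3, -0.1, -0.1]
width: 0.4
grip_force: 0.0
```

>>> servo_tool(grip=[0,0,0,0,0,0,0,0,0,0], dp=[[0,0,3],[0,0,3],[0,0,2],[0,0,1],[0,0,0],[0,1,0],[-0.2,1,0],[-0.3,1,0],[-0.4,1,0],[-0.2,0.7,0]], turn=[0,0,0,0,0,0,0,0,0,0])

```text
t: 3.43
tool_pos: [549.5, 37.6, 39.7]
tcp_rot: [-3.141, -0.001, 1.572]
wrist_force: [-4.7, 1.3, 4.2]
width: 0.6
grip_force: 2.4
```

>>> servo_tool(grip=[0,0,0,0,0,0,0,0,0,0], dp=[[0,0.7,0],[0,0.6,0],[0.2,0.6,0],[0.3,0.6,0],[0.4,0.5,0],[0.5,0.5,0],[0.4,0.4,0],[0,0,0],[0,0,0],[0,0,0]], turn=[0,0,0,0,0,0,0,0,0,0])

```text
t: 4.27
tool_pos: [588.3, 55.9, 38.7]
tcp_rot: [3.14, -0.0, 1.572]
wrist_force: [-0.4, 0.3, -0.3]
width: 0.3
grip_force: 0.0
```

Run:
```python
from h import *
a=snap('scene');b=snap('top')
cv2.imwrite('pics/k1.png',cv2.resize(np.hstack([a[0][120:260,190:370,::-1],b[0][120:260,150:330,::-1]]),(800,310)))
```

```text
(no output)
```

View pics/k1.png

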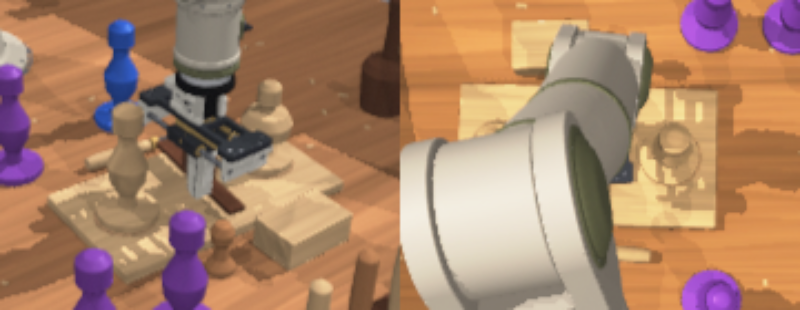

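The keeper now lies across the board, pointing along x, and both pieces are undisturbed. Next I take the finial.

>>> servo_tool(grip=[0,0,0,0,5,9,9,9,9,9], dp=[[0,0,-3.5],[0,0,-3.5],[0,0,-3.5],[0,0,-3.5],[0,0,-3.6],[-2,-1,0],[-2.6,-1.2,0],[-2.6,-1.2,0],[-1.6,-0.7,0],[0,0,0]], turn=[0,0,0,0,0,0,0,0,0,0])

```text
t: 5.2
tool_pos: [544.9, -36.5, 215.2]
tcp_rot: [3.141, 0.001, 1.566]
wrist_force: [-1.2, 0.3, -0.2]
width: 35.5
grip_force: 0.0
```

>>> servo_tool(grip=[9,9,9,9], dp=[[0,0,0],[0,0,0],[0,0,0],[0,0,0]], turn=[0,0,0,0])

```text
t: 5.53
tool_pos: [547.1, -31.3, 214.4]
tcp_rot: [-3.142, -0.0, 1.573]
wrist_force: [0.1, -0.2, -0.1]
width: 62.5
grip_force: 0.0
```

Run:
```python
from h import *
s=env.observe();print(s['tool_pos'],s['tcp_rot'],s['width'])
p,d,K,T=snap('wrist','w1'); c=cloud(d,K,T)
m=(c[...,2]>150)&(c[...,2]<200)&(abs(c[...,1]+32)<45)&(abs(c[...,0]-547)<40)
print(m.sum()); q=c[m]; zt=np.percentile(q[:,2],99); h=q[q[:,2]>zt-6]; print(zt,h.mean(0),q.min(0),q.max(0))
```

```text
[547.0511178  -31.33463386 214.42959509] [-3.14151989e+00 -2.08261829e-04  1.57297012e+00] 62.533262972383554
2271
192.2464761944554 [546.11603333 -32.19347703 189.4545555 ] [526.51081867 -53.10515581 153.9046796 ] [565.91552173 -13.5359959  193.22036808]
```

View pics/w1.png

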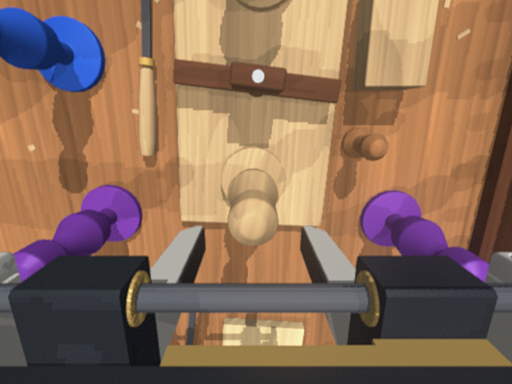

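The wrist view shows the finial head at (253,210) centred between the open fingers, and the keeper at (258,77) well clear. The measured head centre is about (546.3, -33.2).

>>> servo_tool(grip=[8,8,8,8,8,3,3,3,3,3], dp=[[-0.15,-0.05,2],[0,0,2],[0,0,1.5],[0,0,1],[0,0,0],[0,0,0],[0,0,0],[0,0,0],[0,0,0],[0,0,0]], turn=[0,0,0,0,0,0,0,0,0,0], force=25)

```text
t: 6.42
tool_pos: [546.5, -34.0, 150.3]
tcp_rot: [3.14, -0.0, 1.571]
wrist_force: [0.4, -0.4, -0.6]
width: 51.1
grip_force: 0.0
```

>>> servo_tool(grip=[3,3,3,3,3,3], dp=[[0,0,0],[0,0,0],[0,0,0],[0,0,-0.3],[0,0,-1],[0,0,-2]], turn=[0,0,0,0,0,0])

```text
t: 6.92
tool_pos: [544.6, -33.9, 181.7]
tcp_rot: [-3.137, 0.0, 1.571]
wrist_force: [0.7, 0.0, -2.2]
width: 39.2
grip_force: 25.0
```

>>> servo_tool(grip=[3,3,3,3,3,3,3,3,3,3], dp=[[-1,0,-1],[-2,0.1,0],[-3,0.2,0],[-3.5,0.2,0],[-3.5,0.2,0],[-3.5,0.2,0],[-3.5,0.2,0],[-3.5,0.2,0],[-3,0.2,0],[-2,0.1,0]], turn=[0,0,0,0,0,0,0,0,0,0])

```text
t: 7.75
tool_pos: [561.1, -323.9, 193.3]
tcp_rot: [3.141, 0.002, 1.568]
wrist_force: [-0.5, 0.2, -3.7]
width: 39.0
grip_force: 25.0
```

>>> servo_tool(grip=[3,3,3,3,3,3,3,3,3,3], dp=[[-1.2,0,0],[-0.5,0,0],[0,0,0],[0,0,2],[0,0,1],[0,0,0.5],[0,0,0.3],[0,0,0.1],[0,0,0],[0,0,0]], turn=[0,0,0,0,0,0,0,0,0,0])

```text
t: 8.58
tool_pos: [562.6, -335.9, 154.1]
tcp_rot: [3.141, 0.0, 1.572]
wrist_force: [-0.5, 0.2, -2.6]
width: 39.0
grip_force: 25.0
```

>>> servo_tool(grip=[3,3,3,3,3,3,3,3], dp=[[0,0,0.2],[0,0,0.15],[0,0,0.1],[0,0,0.1],[0,0,0],[0,0,0],[0,0,0],[0,0,0]], turn=[0,0,0,0,0,0,0,0])

```text
t: 9.25
tool_pos: [562.3, -336.0, 148.2]
tcp_rot: [3.142, 0.0, 1.571]
wrist_force: [0.0, -1.0, -2.2]
width: 39.2
grip_force: 25.0
```

>>> servo_tool(grip=[3,3,3,3], dp=[[0,0,0.1],[0,0,0],[0,0,0.05],[0,0,0]], turn=[0,0,0,0])

```text
t: 9.58
tool_pos: [562.8, -336.1, 147.8]
tcp_rot: [3.14, 0.0, 1.571]
wrist_force: [-1.0, 1.0, 8.0]
width: 38.8
grip_force: 25.0
```

>>> servo_tool(grip=[4.3,5,6,7,7,7,7,7,7,7], dp=[[0,0,0],[0,0,0],[0,0,0],[0,0,0],[0,0,0],[0,0,0],[0,0,-1],[0,0,-2],[0,0,-3],[0,0,-1]], turn=[0,0,0,0,0,0,0,0,0,0])

```text
t: 10.42
tool_pos: [563.4, -337.1, 220.7]
tcp_rot: [3.138, 0.002, 1.571]
wrist_force: [0.9, -0.3, 0.7]
width: 69.7
grip_force: 0.0
```

Run:
```python
from h import *
s=env.observe();print(s['tool_pos'],s['tcp_rot'],s['width'])
p,d,K,T=snap('wrist','w2'); c=cloud(d,K,T)
def ext(c,x,y,z0,z1,r):
    m=(c[...,2]>z0)&(c[...,2]<z1)&(np.hypot(c[...,0]-x,c[...,1]-y)<r); q=c[m]
    print(len(q),'mid',((np.percentile(q,1,0)+np.percentile(q,99,0))/2).round(1),'ext',np.ptp(q,axis=0).round(1))
ext(c,562,-336,150,195,34)
p,d,K,T=snap('top','t2'); c=cloud(d,K,T); ext(c,562,-336,150,200,34)
ext(c,546,-33,10,60,80)
print(c[187-3:192,268:276,2].round(0)[::2,::3])
# disc: sample colour around the right disc and outside
for y in range(-90,30,6):
    w=T@[547,y,20,1]; u=K@w[:3]; u=(u[:2]/u[2]).round().astype(int); print(y,u,p[u[1],u[0]])
cv2.imwrite('pics/d2.png',cv2.resize(p[140:240,165:305,::-1],(784,560),interpolation=cv2.INTER_CUBIC))
```

```text
[ 563.36088038 -337.14136519  220.74384226] [3.13782297e+00 2.15273834e-03 1.57077471e+00] 69.71268844093947
2111 mid [ 562.7 -334.5  174. ] ext [39.3 39.3 38.5]
175 mid [ 561.3 -328.5  174.8] ext [37.9 33.5 39.9]
1871 mid [546.2 -26.8  19.2] ext [157.9 144.4  19.8]
[[17. 20. 17.]
 [21. 20. 21.]
 [18. 21. 16.]
 [27. 16. 25.]]
-90 [289 190] [246 226 153]
-84 [288 190] [246 225 154]
-78 [286 190] [245 222 151]
-72 [284 190] [226 172 114]
-66 [282 190] [243 205 135]
-60 [280 190] [243 202 134]
-54 [278 190] [245 214 142]
-48 [276 190] [244 209 137]
-42 [274 190] [241 199 129]
-36 [272 190] [239 192 127]
-30 [271 190] [242 201 132]
-24 [269 190] [234 184 122]
-18 [267 190] [232 181 120]
-12 [265 190] [228 173 115]
-6 [263 190] [234 185 121]
0 [261 190] [235 184 122]
6 [259 190] [234 186 122]
12 [257 190] [212 167 113]
18 [255 190] [212 167 113]
24 [253 190] [212 167 113]
```

View pics/d2.png

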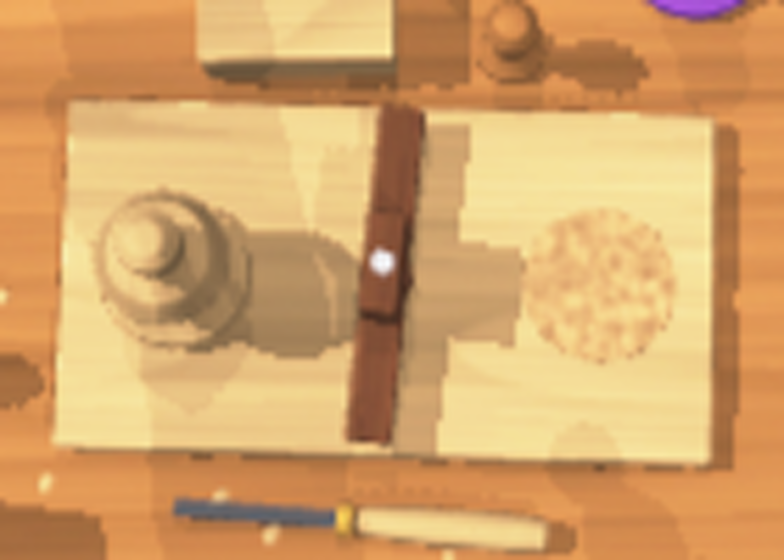

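The finial is parked upright on the offcut. The bare right disc shows at zoom centre (600,285), and the keeper is turned about 84°. I'll measure the disc centre in both views.

```bash
cat >> h.py <<'E'
def disc(p,K,T,g,z=20):
    # cork mask: more saturated (lower blue/red) than board
    w=(T@[g[0],g[1],z,1])[:3]; u=K@w; u=u[:2]/u[2]; R=K[0,0]*75/w[2]
    b=cv2.GaussianBlur(p,(0,0),max(1,R/22)).astype(float); ratio=b[...,1]/b[...,0]
    vv,uu=np.mgrid[:p.shape[0],:p.shape[1]]; win=np.hypot(uu-u[0],vv-u[1])<R
    t,_=cv2.threshold((ratio[win]*200).astype(np.uint8),0,255,cv2.THRESH_OTSU)
    m=((ratio*200<=t)&win).astype(np.uint8); k=max(3,int(R/6)|1)
    m=cv2.morphologyEx(cv2.morphologyEx(m,cv2.MORPH_CLOSE,np.ones((k,k),np.uint8)),cv2.MORPH_OPEN,np.ones((k,k),np.uint8))
    c=max(cv2.findContours(m,0,1)[0],key=cv2.contourArea)[:,0]
    q=np.array([ray(x,y,K,T,z)[:2] for x,y in c]); (cc,r)=cv2.minEnclosingCircle(q.astype(np.float32))
    e=cv2.fitEllipse(q.astype(np.float32)); return np.round(e[0],1),np.round(e[1],1),np.round(cc,1),round(r,1)
E
python3 - <<'E'
from h import *
for n in('top','wrist'):
    p,d,K,T=snap(n)
    try: print(n,disc(p,K,T,(547,-33)), (K@(T@[547,-33,20,1])[:3]/(T@[547,-33,20,1])[2]).round())
    except Exception as e: print(n,e)
d=np.load('top.npz'); print(ray(271.7,190.5,d['K'],d['T'],20))
E
```

```text
top (array([544.2, -20. ]), array([ 78.9, 121.1]), array([546.1, -16.3]), 59.6) [271. 190.   1.]
wrist max() iterable argument is empty
[545.86417883 -33.67775828  20.        ]
```

>>> servo_tool(grip=[8,8,8,8,8,8,8,8,8,8], dp=[[2,0,0],[3.5,0,0],[4,-0.1,0],[4,-0.1,0],[4,-0.1,0],[4,-0.1,0],[4,-0.1,0],[4,-0.1,0],[4,-0.1,0],[4,0,0]], turn=[0,0,0,0,0,0,0,0,0,0])

```text
t: 11.45
tool_pos: [553.7, 40.9, 215.3]
tcp_rot: [-3.139, 0.0, 1.571]
wrist_force: [0.7, -0.2, 0.8]
width: 79.9
grip_force: 0.0
```

>>> servo_tool(grip=[8,8,8,8,8,8,8,8,8], dp=[[4,0,0],[4,0,0],[4,0,0],[3,0,1],[1.5,0,1.5],[0,0,2],[0,0,0],[0,0,0],[0,0,0]], turn=[0,0,0,0,0,0,0,0,0])

```text
t: 12.2
tool_pos: [555.1, 202.9, 171.6]
tcp_rot: [-3.141, 0.001, 1.57]
wrist_force: [-0.6, -0.1, 0.3]
width: 79.7
grip_force: 0.0
```

Run:
```python
from h import *
s=env.observe();print(s['tool_pos'],s['tcp_rot'],s['width'])
p,d,K,T=snap('wrist','w3'); c=cloud(d,K,T)
m=(c[...,2]>115)&(c[...,2]<170)&(np.hypot(c[...,0]-555,c[...,1]-205)<32); q=c[m]
print(len(q),((np.percentile(q,1,0)+np.percentile(q,99,0))/2).round(1),np.ptp(q,axis=0).round(1),q.max(0).round(1))
```

```text
[555.07468881 202.93249227 171.62219501] [-3.14091889e+00  9.44013539e-04  1.56993013e+00] 79.69011760732229
1726 [555.1 204.  137.6] [33.6 33.2 32.3] [571.8 219.8 152.5]
```

>>> servo_tool(grip=[8,8,8,8,8,8,2,2,2,2], dp=[[0.15,0,2],[0,0,2],[0,0,1.2],[0,0,0.75],[0,0,0],[0,0,0],[0,0,0],[0,0,0],[0,0,0],[0,0,0]], turn=[0,0,0,0,0,0,0,0,0,0])

```text
t: 13.08
tool_pos: [555.3, 205.7, 112.7]
tcp_rot: [3.141, -0.0, 1.571]
wrist_force: [-0.3, 0.1, -0.3]
width: 57.4
grip_force: 0.0
```

>>> servo_tool(grip=[2,2,2,2,2,2], dp=[[0,0,0],[0,0,0],[0,0,0],[0,0,0],[0,0,0],[0,0,0]], turn=[0,0,0,0,0,0])

```text
t: 13.58
tool_pos: [555.2, 205.5, 112.1]
tcp_rot: [3.141, 0.0, 1.571]
wrist_force: [1.1, 0.7, 0.1]
width: 33.3
grip_force: 25.0
```

>>> servo_tool(grip=[2,2,2,2,2,2,2,2,2], dp=[[0,0,-0.3],[0,0,-1],[0,0,-2],[0,0,-2],[0,0,-2],[0,0,-1.7],[0,0,0],[0,0,0],[0,0,0]], turn=[0,0,0,0,0,0,0,0,0])

```text
t: 14.33
tool_pos: [554.4, 205.5, 201.5]
tcp_rot: [-3.141, 0.0, 1.572]
wrist_force: [-0.5, -0.4, -3.4]
width: 33.2
grip_force: 25.0
```

>>> servo_tool(grip=[2,2,2,2,2,2,2,2,2,2], dp=[[-1,0,0],[-2.5,-0.1,0],[-3.5,-0.1,0],[-3.7,-0.1,0],[-3.7,-0.1,0],[-3.6,-0.1,0],[-3,-0.1,0],[-2,-0.1,0],[-1,-0.1,0],[0,0,0]], turn=[0,0,0,0,0,0,0,0,0,0])

```text
t: 15.17
tool_pos: [546.2, -37.5, 201.5]
tcp_rot: [-3.14, 0.001, 1.567]
wrist_force: [0.2, 0.2, -3.1]
width: 33.3
grip_force: 25.0
```

>>> servo_tool(grip=[2,2,2,2,2,2,2,2,2,2], dp=[[0,0,2],[0,0,2.5],[0,0,2.5],[0,0,1],[0,0,0.4],[0,0,0.1],[0,0,0],[0,0,0],[0,0,0],[0,0,0]], turn=[0,0,0,0,0,0,0,0,0,0])

```text
t: 16.0
tool_pos: [547.6, -34.4, 118.0]
tcp_rot: [3.14, -0.0, 1.571]
wrist_force: [-0.4, 0.4, -2.7]
width: 33.4
grip_force: 25.0
```

>>> servo_tool(grip=[2,2,2,2,2,2,2,2,2], dp=[[0,0,0.2],[0,0,0.15],[0,0,0.1],[0,0,0.1],[0,0,0.1],[0,0,0],[0,0,0],[0,0,0],[0,0,0]], turn=[0,0,0,0,0,0,0,0,0])

```text
t: 16.75
tool_pos: [547.5, -34.5, 111.9]
tcp_rot: [3.14, -0.001, 1.571]
wrist_force: [-2.6, 1.2, 14.6]
width: 33.3
grip_force: 25.0
```

Contact. Release and rise.

>>> servo_tool(grip=[3.7,4.5,6,7,7,7,7,7,7,7], dp=[[0,0,-0.05],[0,0,0],[0,0,0],[0,0,0],[0,0,0],[0,0,0],[0,0,-1],[0,0,-2.5],[0,0,-3.5],[0,0,-3.5]], turn=[0,0,0,0,0,0,0,0,0,0])

```text
t: 17.58
tool_pos: [546.4, -34.7, 217.4]
tcp_rot: [-3.14, 0.001, 1.571]
wrist_force: [1.1, 0.5, -0.1]
width: 70.2
grip_force: 0.0
```

>>> servo_tool(grip=[7,7,7,7,7,7,7,7,7,7], dp=[[-2,0.1,0],[-3.5,0.2,0],[-4,0.2,0],[-4,0.2,0],[-4,0.2,0],[-4,0.2,0],[-4,0.2,0],[-3,0.2,0],[-1.5,0,0],[0,0,0]], turn=[0,0,0,0,0,0,0,0,0,0])

```text
t: 18.42
tool_pos: [561.1, -338.7, 216.7]
tcp_rot: [-3.142, 0.002, 1.566]
wrist_force: [-0.7, -0.7, 0.5]
width: 70.3
grip_force: 0.0
```

Run:
```python
from h import *
s=env.observe();print(s['tool_pos'],s['tcp_rot'],s['width'])
p,d,K,T=snap('top','t3'); c=cloud(d,K,T)
def cyl(c,x,y,z0,z1,r,R):
    from scipy.optimize import least_squares
    m=(c[...,2]>z0)&(c[...,2]<z1)&(np.hypot(c[...,0]-x,c[...,1]-y)<R); q=c[m]
    return len(q),least_squares(lambda a:np.hypot(*(q[:,:2]-a).T)-r,[x,y],loss='soft_l1').x.round(1)
print('urn top',cyl(c,547,-33,121,146,17,32),'fin',cyl(c,562,-335,155,180,20,32))
p2,d2,K2,T2=snap('scene','s3'); c2=cloud(d2,K2,T2); print('urn scene',cyl(c2,547,-33,121,146,17,32))
print('discL',disc(p,K,T,(555,206)))
p3,d3,K3,T3=snap('wrist'); c3=cloud(d3,K3,T3); m=(c3[...,2]>150)&(c3[...,2]<195)&(np.hypot(c3[...,0]-562,c3[...,1]+335)<34); q=c3[m]
print('fin wrist',len(q),((np.percentile(q,1,0)+np.percentile(q,99,0))/2).round(1))
cv2.imwrite('pics/d3.png',cv2.resize(p[140:240,165:305,::-1],(784,560),interpolation=cv2.INTER_CUBIC))
```

```text
[ 561.09215493 -338.7180897   216.66643084] [-3.14151302e+00  2.18673443e-03  1.56624698e+00] 70.26945597916978
urn top (47, array([548.3, -34.9])) fin (53, array([ 562.6, -333.1]))
urn scene (97, array([547. , -36.4]))
discL (array([553.7, 201.4]), array([77. , 93.3]), array([554.1, 196.5]), 52.3)
fin wrist 2196 [ 562.4 -332.9  173.1]
```

View pics/d3.png

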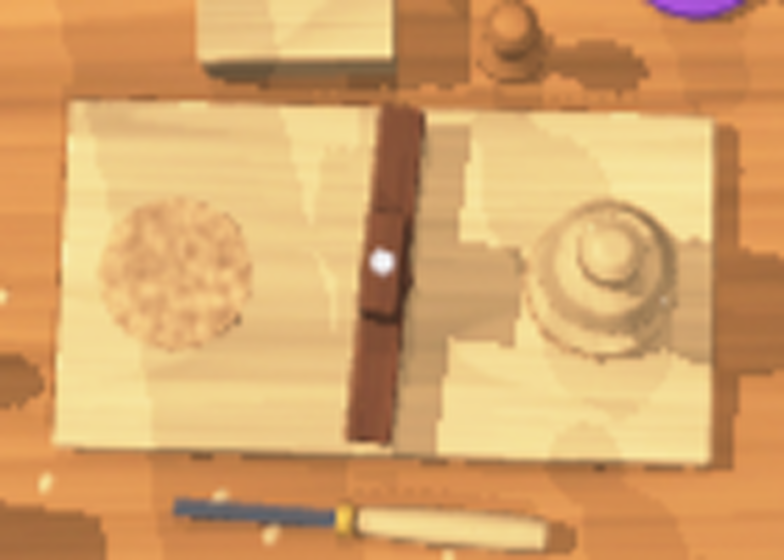

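>>> servo_tool(grip=[7,7,7,7,7,7,7], dp=[[-0.15,0,2],[0,0,2],[0,0,1.5],[0,0,1],[0,0,0.3],[0,0,0],[0,0,0]], turn=[0,0,0,0,0,0,0])

```text
t: 19.15
tool_pos: [562.8, -335.5, 148.8]
tcp_rot: [3.141, 0.0, 1.572]
wrist_force: [-0.3, -0.5, -0.5]
width: 69.8
grip_force: 0.0
```

>>> servo_tool(grip=[3,3,3,3,3,3,3,3], dp=[[0,0,0],[0,0,0],[0,0,0],[0,0,0],[0,0,0],[0,0,0],[0,0,0],[0,0,0]], turn=[0,0,0,0,0,0,0,0])

```text
t: 19.82
tool_pos: [562.6, -336.1, 148.4]
tcp_rot: [3.141, 0.0, 1.571]
wrist_force: [0.6, 0.2, 2.2]
width: 39.0
grip_force: 25.0
```

>>> servo_tool(grip=[3,3,3,3,3,3,3,3,3,3], dp=[[0,0,-0.3],[0,0,-1],[0,0,-2],[0,0,-3],[0,0,-3],[0,0,-3],[1,0,-2.2],[2,0,-1.5],[3,0,0],[3.5,0,0]], turn=[0,0,0,0,0,0,0,0,0,0])

```text
t: 20.65
tool_pos: [561.7, -242.0, 309.9]
tcp_rot: [3.14, 0.001, 1.568]
wrist_force: [0.4, 0.4, -2.0]
width: 39.0
grip_force: 25.0
```

>>> servo_tool(grip=[3,3,3,3,3,3,3,3,3,3], dp=[[3.5,-0.1,0],[3.5,-0.1,0],[3.5,-0.1,0],[3.5,-0.1,0],[3.5,-0.1,0],[3.5,-0.1,0],[3.5,-0.1,0],[3.5,-0.1,0],[3.5,0,0],[3.5,0,0]], turn=[0,0,0,0,0,0,0,0,0,0])

```text
t: 21.48
tool_pos: [553.3, 110.4, 308.7]
tcp_rot: [-3.141, 0.0, 1.571]
wrist_force: [0.7, -0.6, -3.1]
width: 39.2
grip_force: 25.0
```

>>> servo_tool(grip=[3,3,3,3,3,3,3,3], dp=[[3,0,0],[2.5,0,0],[2,0,0],[1.5,0,0],[0.7,0,0],[0,0,0],[0,0,0],[0,0,0]], turn=[0,0,0,0,0,0,0,0])

```text
t: 22.15
tool_pos: [554.2, 204.1, 308.3]
tcp_rot: [3.142, 0.001, 1.569]
wrist_force: [0.1, -0.8, -2.6]
width: 39.1
grip_force: 25.0
```

Down from 308 to about 155, with a small trim.

>>> servo_tool(grip=[3,3,3,3,3,3,3,3,3,3], dp=[[0.1,0,2],[0,0,3],[0,0,3],[0,0,3],[0,0,2],[0,0,1.5],[0,0,0.7],[0,0,0.2],[0,0,0],[0,0,0]], turn=[0,0,0,0,0,0,0,0,0,0])

```text
t: 22.98
tool_pos: [554.8, 206.7, 155.2]
tcp_rot: [3.14, -0.001, 1.57]
wrist_force: [0.7, 0.2, -3.7]
width: 39.0
grip_force: 25.0
```

>>> servo_tool(grip=[3,3,3,3,3,3,3,3], dp=[[0,0,0.1],[0,0,0.1],[0,0,0.1],[0,0,0],[0,0,0],[0,0,0],[0,0,0],[0,0,0]], turn=[0,0,0,0,0,0,0,0])

```text
t: 23.65
tool_pos: [554.1, 207.0, 151.1]
tcp_rot: [3.142, 0.0, 1.571]
wrist_force: [-0.3, 0.1, -3.0]
width: 39.1
grip_force: 25.0
```

>>> servo_tool(grip=[3,3,3,3,3,3], dp=[[-0.1,0,0],[0,0,0.1],[0,0,0.05],[0,0,0],[0,0,0],[0,0,0]], turn=[0,0,0,0,0,0])

```text
t: 24.15
tool_pos: [554.5, 205.8, 150.2]
tcp_rot: [3.141, -0.0, 1.571]
wrist_force: [0.1, -1.2, 6.6]
width: 39.2
grip_force: 25.0
```

>>> servo_tool(grip=[4.3,5,6,7,7,7,7,7,7,7], dp=[[0,0,0],[0,0,0],[0,0,0],[0,0,0],[0,0,0],[0,0,0],[0,0,-1],[0,0,-2],[0,0,-2.5],[0,0,-2]], turn=[0,0,0,0,0,0,0,0,0,0])

```text
t: 24.98
tool_pos: [554.2, 205.9, 226.6]
tcp_rot: [3.141, -0.0, 1.571]
wrist_force: [0.9, 0.3, 0.4]
width: 69.9
grip_force: 0.0
```

>>> servo_tool(grip=[3,0,0,0,0,0,0,0], dp=[[3,-1,0],[4,-2,0],[4,-2,0],[4,-2,0],[3,-1,0],[0,0,0],[0,0,0],[0,0,0]], turn=[0,0,0,0,0,0,0,0])

```text
t: 25.65
tool_pos: [478.4, 377.1, 225.1]
tcp_rot: [3.141, 0.0, 1.571]
wrist_force: [-0.3, -0.7, -0.3]
width: 21.4
grip_force: 0.0
```

Run:
```python
from h import *
s=env.observe();print(s['tool_pos'],s['width'])
p,d,K,T=snap('top','t4'); p2,d2,K2,T2=snap('scene','s4')
from scipy.optimize import least_squares
def cyl(c,x,y,z0,z1,r,R):
    m=(c[...,2]>z0)&(c[...,2]<z1)&(np.hypot(c[...,0]-x,c[...,1]-y)<R); q=c[m]
    return len(q),least_squares(lambda a:np.hypot(*(q[:,:2]-a).T)-r,[x,y],loss='soft_l1').x.round(1)
for c in(cloud(d,K,T),cloud(d2,K2,T2)):
    print('urn',cyl(c,547,-33,121,146,17,32),'fin',cyl(c,554,205,157,180,20,32))
    m=(c[...,2]>37)&(c[...,2]<49)&(np.hypot(c[...,0]-551,c[...,1]-86)<98)&(abs(c[...,1]-86)<60)
    q=c[m][:,:2].astype(np.float32); f=cv2.fitLine(q,cv2.DIST_HUBER,0,.01,.01).ravel(); print('keeper',f.round(3))
cv2.imwrite('pics/d4.png',cv2.resize(np.hstack([p2[120:240,200:350,::-1],p[130:250,160:310,::-1]]),(800,320),interpolation=cv2.INTER_CUBIC))
```

```text
[478.36938285 377.0970056  225.05095381] 21.44306311540181
urn (45, array([547.3, -35.6])) fin (22, array([554.8, 209.3]))
keeper [ 9.93000e-01 -1.15000e-01  5.48854e+02  8.67270e+01]
urn (98, array([546.6, -36.3])) fin (88, array([554.2, 207. ]))
keeper [ 9.96000e-01 -8.90000e-02  5.60333e+02  7.72370e+01]
```

View pics/d4.png

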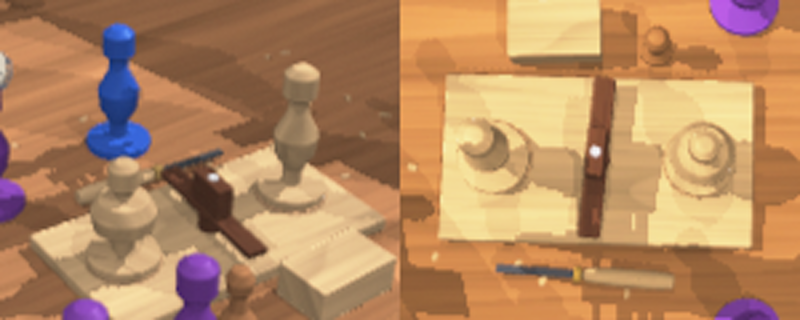

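Both pieces stand upright on their new discs, within about 4 mm of the centres. Next I push the keeper back.

>>> servo_tool(grip=[0,0,0,0,0,0,0,0,0,0], dp=[[-3,1.4,-1],[-3.6,1.6,0],[-3.6,1.6,0],[-3.6,1.6,0],[-3.6,1.6,0],[-3.6,1.6,0],[-3.2,1.6,0],[-0.7,0.4,0],[0,0,0],[0,0,0]], turn=[0,0,0,0,0,0,0,0,0,0])

```text
t: 26.58
tool_pos: [592.1, 128.0, 234.7]
tcp_rot: [-3.141, -0.0, 1.569]
wrist_force: [-0.1, 0.7, -1.2]
width: 0.6
grip_force: 0.0
```

>>> servo_tool(grip=[0,0,0,0,0,0,0,0,0,0], dp=[[0,0,3.5],[0,0,3.5],[0,0,3.5],[0,0,3.5],[0,0,2.5],[0,0,2],[0,0,1],[0,0,0],[0,0,0],[0,0,0]], turn=[0,0,0,0,0,0,0,0,0,0])

```text
t: 27.42
tool_pos: [592.7, 129.6, 40.9]
tcp_rot: [3.14, -0.001, 1.572]
wrist_force: [0.2, 1.0, -0.6]
width: 0.5
grip_force: 0.0
```

>>> servo_tool(grip=[0,0,0,0,0,0,0,0,0,0], dp=[[-1,0,0.4],[-1.3,0,0],[-0.5,0.3,0],[-0.5,0.3,0],[-0.5,0.1,0],[-0.5,0.1,0],[-0.8,-0.1,0],[-0.8,-0.1,0],[-0.6,-0.3,0],[-0.6,-0.3,0]], turn=[0,0,0,0,0,0,0,0,0,0])

```text
t: 28.25
tool_pos: [593.0, 57.4, 36.0]
tcp_rot: [3.14, -0.0, 1.571]
wrist_force: [2.0, 3.8, 3.3]
width: 0.3
grip_force: 2.1
```

>>> servo_tool(grip=[0,0,0,0,0], dp=[[-0.4,-0.4,0],[-0.4,-0.4,0],[0,0,0],[0,0,0],[0,0,0]], turn=[0,0,0,0,0])

```text
t: 28.67
tool_pos: [583.8, 49.0, 35.5]
tcp_rot: [-3.141, 0.001, 1.571]
wrist_force: [1.1, -0.8, 2.1]
width: 0.5
grip_force: 0.8
```

>>> servo_tool(grip=[0,0,0,0,0,0,0,0,0,0], dp=[[0,1,0],[0,0,-2],[0,0,-3.5],[0,0,-3.5],[0,0,-3.5],[0,0,-3.5],[0,0,-3],[0,0,0],[0,0,0],[0,0,0]], turn=[0,0,0,0,0,0,0,0,0,0])

```text
t: 29.5
tool_pos: [594.0, 50.0, 225.0]
tcp_rot: [-3.141, 0.0, 1.572]
wrist_force: [0.1, 0.1, -0.1]
width: 0.7
grip_force: 0.0
```

>>> servo_tool(grip=[0,0,0,0,0,0,0,0,0,0], dp=[[3,-1,0],[4,-1,0],[4,-1,0],[4,-1,0],[4,-1,0],[4,-1,0],[4,-1,0],[4,-1,0],[2,0,0],[0,0,0]], turn=[0,0,0,0,0,0,0,0,0,0])

```text
t: 30.33
tool_pos: [511.2, 385.9, 222.9]
tcp_rot: [-3.138, 0.0, 1.579]
wrist_force: [0.6, 0.5, 0.2]
width: 0.2
grip_force: 0.0
```

Run:
```python
from h import *
s=env.observe();print(s['t'],s['tool_pos'],np.abs(s['dq']).max())
p,d,K,T=snap('top','t5'); p2,d2,K2,T2=snap('scene','s5')
from scipy.optimize import least_squares
def cyl(c,x,y,z0,z1,r,R):
    m=(c[...,2]>z0)&(c[...,2]<z1)&(np.hypot(c[...,0]-x,c[...,1]-y)<R); q=c[m]
    return len(q),least_squares(lambda a:np.hypot(*(q[:,:2]-a).T)-r,[x,y],loss='soft_l1').x.round(1)
for c in(cloud(d,K,T),cloud(d2,K2,T2)):
    print('urn',cyl(c,547,-33,121,146,17,32),'fin',cyl(c,554,205,157,180,20,32))
    m=(c[...,2]>38)&(c[...,2]<49)&(np.hypot(c[...,0]-551,c[...,1]-86)<72)
    q=c[m][:,:2].astype(np.float32); f=cv2.fitLine(q,cv2.DIST_HUBER,0,.01,.01).ravel(); print('keeper',f.round(3))
cv2.imwrite('pics/d5.png',cv2.resize(np.hstack([p2[120:240,200:350,::-1],p[130:250,160:310,::-1]]),(800,320),interpolation=cv2.INTER_CUBIC))
```

```text
30.3333 [511.17957424 385.94336268 222.90875627] 0.05671820855018207
urn (47, array([547.9, -34.1])) fin (23, array([554.8, 209.1]))
keeper [ 1.08000e-01 -9.94000e-01  5.50935e+02  8.43380e+01]
urn (98, array([547. , -36.3])) fin (88, array([554. , 207.2]))
keeper [ 9.60000e-02 -9.95000e-01  5.61001e+02  8.24500e+01]
```

View pics/d5.png

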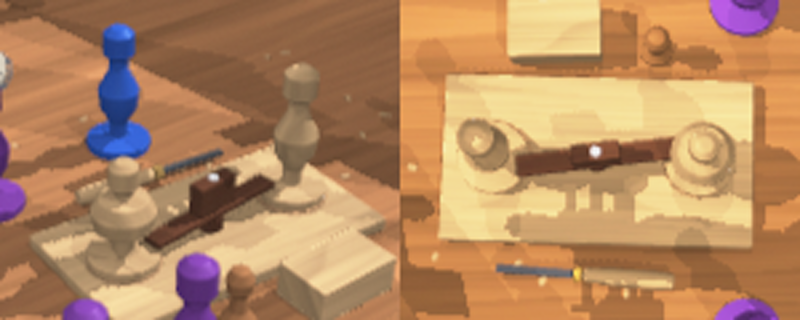

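The keeper is at about 0.14 rad, which is inside the limit with little margin. One more small push of about 5 mm.

>>> servo_tool(grip=[0,0,0,0,0,0,0,0,0,0], dp=[[-3,1,0],[-4,1,0],[-4,1,0],[-4,1,0],[-4,1,0],[-4,1,0],[-4,1,0],[-4,1,0],[-2,0,0],[0,0,0]], turn=[0,0,0,0,0,0,0,0,0,0])

```text
t: 31.27
tool_pos: [593.6, 40.9, 225.1]
tcp_rot: [-3.14, 0.004, 1.561]
wrist_force: [-0.7, 0.1, -0.2]
width: 0.5
grip_force: 0.0
```

>>> servo_tool(grip=[0,0,0,0,0,0,0,0,0,0], dp=[[0,0,3.5],[0,0,3.5],[0,0,3.5],[0,0,3.5],[0,0,2.5],[0,0,1.5],[0,0,0.8],[0,0,0],[0,0,0],[0,0,0]], turn=[0,0,0,0,0,0,0,0,0,0])

```text
t: 32.1
tool_pos: [594.7, 49.5, 38.7]
tcp_rot: [3.14, -0.0, 1.571]
wrist_force: [0.0, 0.7, -0.5]
width: 0.4
grip_force: 0.0
```

>>> servo_tool(grip=[0,0,0,0,0,0,0,0,0,0], dp=[[0,-0.6,0.1],[0,-0.4,0],[0,-0.25,0],[0,-0.25,0],[0,0,0],[0,0,0],[0,0,0],[0,1,0],[0,0.5,0],[0,0,-3]], turn=[0,0,0,0,0,0,0,0,0,0])

```text
t: 32.93
tool_pos: [592.9, 50.1, 62.9]
tcp_rot: [-3.135, 0.001, 1.572]
wrist_force: [-1.2, -0.5, 0.3]
width: 0.4
grip_force: 0.0
```

>>> servo_tool(grip=[0,0,0,0,0,0,0,0,0,0], dp=[[0,0,-3.5],[0,0,-3.5],[0,0,-3.5],[0,0,-3.5],[0,0,-2.5],[3,-1,0],[4,-1,0],[4,-1,0],[4,-1,0],[4,-1,0]], turn=[0,0,0,0,0,0,0,0,0,0])

```text
t: 33.77
tool_pos: [543.2, 241.7, 231.8]
tcp_rot: [-3.141, 0.0, 1.571]
wrist_force: [1.1, -0.4, 0.0]
width: 0.4
grip_force: 0.0
```

>>> servo_tool(grip=[0,0,0,0,0,0,0,0,0,0], dp=[[4,-1,0],[4,-1,0],[4,-1,0],[3,0,0],[1,0,0],[0,0,0],[0,0,0],[0,0,0],[0,0,0],[0,0,0]], turn=[0,0,0,0,0,0,0,0,0,0])

```text
t: 34.6
tool_pos: [514.7, 397.9, 231.9]
tcp_rot: [3.141, 0.0, 1.569]
wrist_force: [0.3, 0.3, 0.2]
width: 0.7
grip_force: 0.0
```

Run:
```python
from h import *
s=env.observe();print(s['t'],s['tool_pos'],np.abs(s['dq']).max())
p,d,K,T=snap('top','t6'); p2,d2,K2,T2=snap('scene','s6')
from scipy.optimize import least_squares
def cyl(c,x,y,z0,z1,r,R):
    m=(c[...,2]>z0)&(c[...,2]<z1)&(np.hypot(c[...,0]-x,c[...,1]-y)<R); q=c[m]
    return len(q),least_squares(lambda a:np.hypot(*(q[:,:2]-a).T)-r,[x,y],loss='soft_l1').x.round(1)
for c in(cloud(d,K,T),cloud(d2,K2,T2)):
    print('urn',cyl(c,547,-33,121,146,17,32),'fin',cyl(c,554,205,157,180,20,32))
    m=(c[...,2]>38)&(c[...,2]<49)&(np.hypot(c[...,0]-551,c[...,1]-86)<72)
    q=c[m][:,:2].astype(np.float32); f=cv2.fitLine(q,cv2.DIST_HUBER,0,.01,.01).ravel(); print('keeper',f.round(3))
cv2.imwrite('pics/d6.png',cv2.resize(np.hstack([p2[120:240,200:350,::-1],p[130:250,160:310,::-1]]),(800,320),interpolation=cv2.INTER_CUBIC))
```

```text
34.6 [514.7374897  397.94163921 231.90264348] 0.0071506514179780715
urn (41, array([547.6, -35.1])) fin (25, array([554.8, 209. ]))
keeper [ 5.10000e-02 -9.99000e-01  5.50458e+02  8.51510e+01]
urn (97, array([546.9, -36.4])) fin (86, array([553.9, 207.7]))
keeper [ 3.20000e-02 -9.99000e-01  5.59863e+02  8.37980e+01]
```

View pics/d6.png

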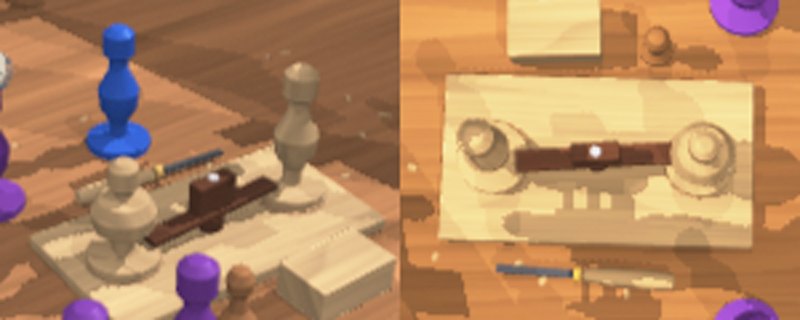

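The keeper is now at about 0.08 rad, lying over both feet. Both pieces are upright and the arm is clear.

```bash
python3 -c "
from h import *
print(workorder.job_done())"
```

```text
the job is handed in; nothing more can be done
None
```

I swapped the finial and the urn and handed the job in at about 35 s: both stand upright within an estimated 4 mm of their new disc centres, with the keeper back over both feet at about 0.08 rad. The hand-in returned no verdict.

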